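# Set and lock the time-delay adjuster with the slot key

### The job

Take the red slot key from its stand and use it to turn the slotted adjuster on the sloping panel of the grey time-delay unit clockwise until its white mark points at the green marker on the ring around it. Then, with the same key, turn the slotted lock screw on the unit's flat top clockwise all the way to its stop, so that its white mark is at the green mark and the adjuster stays as set. Put the key back upright, fully down in its stand, let go, and leave the other things on the counter where they are; turn the screws with the key only, not with the fingers.

Things in the scene. Friction and masses are not known exactly. Their poses are not given: they have to be found in the camera images.
- slot_key: Red paddle-handled slot key, 100 mm long, 0.12 kg; origin mid blade tip, z from tip to handle, x along the blade's width. Blade 24 (x) x 4 (y; 3 in the last 5 mm) x 15 long; shaft 12 across; black flange 38 across at z 45 to 50; flat handle 44 (x) x 14 (y), z 50 to 100, gripped across its 14 mm. Half a turn about z gives the same fit
- slot_key_grip (a point): middle of the key's handle, 78 mm from the tip; axes as the key's
- slot_key_tip (a point): middle of the key's blade tip; axes as the key's
- key_stand_mouth (a point): centre of the top of the fixed grey key stand, a block 70 x 70 x 50 mm; z up. Its rectangular through hole is 30 mm along x by 17 mm along y of this point; the key stands in it tip down, its flange resting on the top, the blade's width along the 30 mm
- glass_screen_face (a point): a point on the near face of the clear, hardly visible glass screen that stands upright across the counter behind the work, square to world x, from the counter to far above the arm; keep the arm and gripper on the robot's side of it
- delay_unit: grey time-delay unit, 160 deep (x) x 200 wide (y) x 82 mm high, fixed to the counter; origin at the centre of its underside, x from its front to its back. The front panel slopes up from 30 mm height at the front edge at 30 degrees to the flat top, which begins 10 mm behind the origin
- adjuster_slot (a point): the adjuster, a brass slotted screw head 29 mm across on the unit's sloping panel (30 degrees from level). Centre of the head's outer face; z is the screw axis, out of the panel; x along the slot toward its white mark. The slot is 8 mm wide, 8 mm deep, and runs right across; a fixed steel collar (32 mm inside, 39 outside) round the head stands 1 mm above its face
- adjuster (a joint): angle of the adjuster, clockwise positive as seen facing it, 0 when the white mark points straight up the slope; stops at -1.2 and 0.9; stiff, stays where it is left
- marker_ring_mark (a point): green marker on the aluminium ring (60 mm across) round the adjuster's collar; the point is 25 mm from the screw axis; x points from the screw axis through the marker, z out of the panel
- marker_ring (a joint): angle of the marker ring, same axis, sense and zero as the adjuster; not to be turned. The adjuster is set when its angle equals this one
- lock_screw_slot (a point): the lock screw, an identical slotted head in an identical collar on the unit's flat top, axis vertical. The point is the centre of the head's top face; z up; x along the slot toward its white mark
- lock_screw (a joint): angle of the lock screw, clockwise positive from above; 0 with the white mark at the red mark (open), stop at 1.4 with the white mark at the green mark (locked); stiff, stays where it is left
- till_roll: bystander: white paper till roll standing on end, 58 mm across, 57 high mm; origin at the centre of its underside; leave it alone
- red_stamp: bystander: red-handled round hand stamp, 36 across, 75 high mm; origin at the centre of its underside; leave it alone
- ink_pad: bystander: blue ink pad, 69x98x19 mm; origin at the centre of its underside; leave it alone
- stapler: bystander: black stapler, 36x128x46 mm; origin at the centre of its underside; leave it alone
- coin_roll: bystander: paper roll of coins standing on end, 26 across, 88 high mm; origin at the centre of its underside; leave it alone
Not all that is in view belongs to the job. Leave any brown look-alike of the part that bears key_stand_mouth alone.

How it is judged:
By the outcome, as a careful person would: the job done as asked, in the order asked, and still so for the second after the job is handed in, with the robot touching nothing.
It also fails if it takes over 61 s, if anything falls off the work surface, if the arm or the gripper's body presses on something with over 40 N, if the wrist force passes 120 N, or if a joint passes its speed limit or range.

### The arm

A 7-joint arm with a two-finger parallel gripper is mounted at the origin on a cart in front of the work surface, level with it; the furniture and walls round the work are solid. World frame = base frame: x ahead of the robot, y to its left, z up, the work surface at z = 0. Lengths are in m, angles in rad, forces in N, time in s.
With the tool pointing down it reaches from about 0.425 to 0.95 m from the base axis. Payload 4.7 kg.
Tool frame: the origin (TCP) lies on the centre line of the jaws, within the pads' length; the fingertips stand robot.nose_length ahead of it and the grasp point (between the pads) lies 8 mm behind it (robot.nose_length is the distance from the TCP to the fingertips, in m); z points along the fingers, y is the line along which they close (so a half turn about z gives the same grasp; the last joint's range is limited). The gripper opens to 85 mm and grips with 20 to 120 N. Pads are 22 mm wide; open, the fingers measure 114 mm over their backs; the gripper's body (76 mm by 85 mm) begins 54 mm behind the grasp point. The pads swing forward as they close: fully open they stand 13 mm farther back than shut.
Start: joints at [-1.165, 0.469, -0.049, 1.532, 0.024, 1.141, -0.082], TCP at [0.284, 0.612, 0.242] pointing down, gripper open.
Joint ranges: [-2.59, 2.59], [-0.33, 1.99], [-1.39, 1.29], [0.1, 2.45], [-1.04, 4.18], [0.21, 1.99], [-2.66, 2.66]. Speed limits (rad/s): [2.57, 2.57, 3.14, 3.14, 3.14, 3.14, 3.14].

### API

Orientations are given as [roll, pitch, yaw] about the fixed x, y, z axes, in that order (R = Rz(yaw) Ry(pitch) Rx(roll)).
In Python, from plant import robot gives the robot as it stands. Calls block until the motion is done:
- robot.goto(position, orientation): joint-space move of the TCP to a pose.
- robot.move_straight(position, vel=0.15, attitude=None, contact_N=None): straight line of the TCP; attitude=None keeps the orientation; vel is the mean speed in m/s. With contact_N (N) it stops when the force on the tool has changed by that much, and returns True; else False.
- robot.move_joints(angles): joint-space move.
- robot.grip(opening, strength=None): opening from 0.0 (shut) to 1.0 (fully open); strength is the grip in N (None keeps the last); returns when the fingers have stopped.
- robot.sleep(seconds).
- robot.inverse_kinematics(position, orientation): joint angles nearest the present ones, or None.
- robot.sense(): the state.
- robot.grab_frame(name): name is "side" or "top" or "wrist"; returns a dict with "image" (420x560x3 uint8, red, green, blue), "range_z" (420x560 float32, m along the optical axis (not along the pixel's ray), 0 where there is no reading), "fx", "fy", "cx", "cy" (pixels), "R" (3x3) and "t" (3): a world point X has camera coordinates R X + t. Camera axes: x right, y down, z forward; pixel columns grow to the right and rows downward; lengths in m; the calibration is good to about 2 mm. The wrist camera is an equidistant fisheye: a pixel r from the principal point sees the ray r / f radians off the axis. A picture is of the moment at which its call begins.
A pose or a line that the arm cannot do raises robot.IKError and nothing moves.
- robot.close_job(): hands the job in; it is judged then, once.
The state is a dict: "t": time; "joint_pos": joint angles; "joint_velocities": joint speeds; "effort": joint torques, N m; "tcp_pos": TCP position; "tcp_rot": TCP orientation; "wrist_force": force on the tool from outside, world axes, zero at the start; "torque": the same for the moment, N m; "opening": opening from 0.0 (shut) to 1.0 (fully open); "gripper_force": force on a finger pad.
Only numpy, scipy, OpenCV 4.12 (cv2) and the standard library are available. Lean on these libraries where they do the work, as an engineer would, in place of code of your own. Each camera call takes 0.05 s, during which the arm holds its last target. There are 200 camera calls.

## Working session

There is one attempt and no reset: what is moved stays moved. The work goes in short steps, each a Python script; the robot and the scene stay as the last script left them, time stands still between calls to the robot, and variables do not carry over. Pictures are saved under pics/ and viewed, at most 10 in all, crops included, and the job is handed in when it is done.

```bash
ls; mkdir -p pics; python3 - <<'E'
from plant import robot
import cv2, numpy as np, pickle
s=robot.sense(); print(s, robot.nose_length)
F={}
for n in ("top","side"):
    f=robot.grab_frame(n); F[n]=f
    print(n,f["fx"],f["fy"],f["cx"],f["cy"],f["R"].round(3).tolist(),f["t"].round(3).tolist())
    cv2.imwrite(f"pics/{n}0.png",f["image"][:,:,::-1])
pickle.dump(F,open("F0.pkl","wb"))
E
```

```text
pics
{'t': 0.0, 'joint_pos': array([-1.16491537,  0.4694281 , -0.04860837,  1.53371781,  0.02409065,
        1.14099347, -0.08228107]), 'joint_velocities': array([-0.00077539,  0.00053924, -0.00094762,  0.00057945,  0.00041046,
       -0.00087694,  0.0007749 ]), 'effort': array([ 1.23222260e-03, -5.10311651e+01, -4.59866622e-02, -2.37705410e+01,
        1.06739852e-02,  7.87428115e-03,  1.77251877e-05]), 'tcp_pos': array([0.28405654, 0.61168761, 0.24126032]), 'tcp_rot': array([-3.13963208e+00,  5.84178626e-05,  2.70687091e+00]), 'wrist_force': array([-0.09600265,  0.11908101,  0.69853311]), 'torque': array([-0.06686055,  0.04763578,  0.01917885]), 'gripper_force': 0.0, 'opening': 0.9976986786495398} 0.011
top 490.7519411907946 490.7519411907946 283.5703530093344 201.66725805230573 [[0.004, -0.997, 0.079], [-0.991, -0.014, -0.135], [0.136, -0.078, -0.988]] [-0.111, 0.562, 1.835]
side 540.4305188289504 540.4305188289504 279.42341296652876 204.38872182894707 [[-0.839, -0.545, -0.009], [-0.187, 0.304, -0.934], [0.512, -0.782, -0.357]] [0.408, 0.231, 1.299]
```

View pics/top0.png

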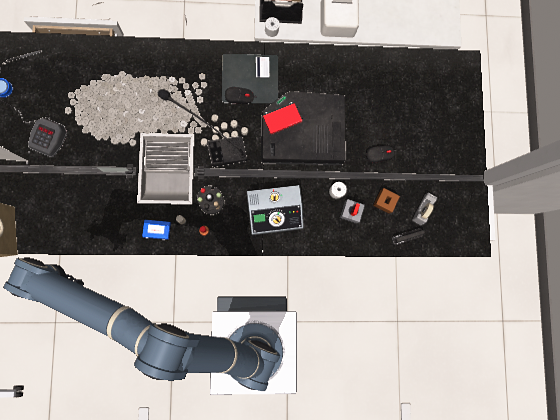

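View pics/side0.png

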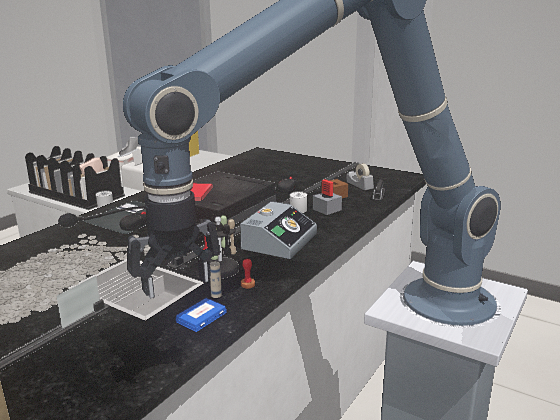

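The top view shows these red candidates:
- The red paddle handle in a grey block at (353,210). This fits the description and is my choice.
- The red hand stamp at (204,230).
- A red book at (283,118), behind the glass.

The brown look-alike stand is at (387,200). The unit is at (275,210), and the glass rail is at row ~176.

```bash
cat > h.py <<'E'
import numpy as np, cv2, pickle
def bp(f,u,v,z=None,plane=None):
    """pinhole pixel -> world, by depth z or the world-height plane"""
    u=np.asarray(u,float);v=np.asarray(v,float)
    d=np.stack([(u-f["cx"])/f["fx"],(v-f["cy"])/f["fy"],np.ones_like(u)],-1)
    R=np.array(f["R"]);t=np.array(f["t"])
    C=-R.T@t; D=d@R
    if plane is not None: z=(plane-C[2])/D[...,2]
    return C+D*np.asarray(z)[...,None]
E
python3 - <<'E'
from h import *
F=pickle.load(open("F0.pkl","rb"))
for n in F:
    f=F[n]; v,u=np.mgrid[:420,:560]; f["P"]=bp(f,u,v,f["range_z"])
T=F["top"]; im=T["image"].astype(int); P=T["P"]
for p in [(353,210),(345,203),(361,218),(276,198),(276,218),(387,200),(338,190),(204,230),(210,190),(320,175),(320,179),(230,172),(400,178)]:
    print(p,P[p[1],p[0]].round(3))
S=F["side"]
for p in [(327,187),(326,205),(342,205),(268,212),(290,232),(248,275),(217,280),(320,183),(150,290)]:
    print("s",p,S["P"][p[1],p[0]].round(3))
def red(im): return (im[...,0]>150)&(im[...,1]<70)&(im[...,2]<70)
m=red(im); m[:195]=0; m[:, :330]=0
print("key red top",P[m].mean(0),P[m].min(0),P[m].max(0),m.sum())
m=red(S["image"].astype(int)); m[:175]=0;m[210:]=0;m[:,:310]=0
Q=S["P"][m];print("key red side",Q.mean(0),Q.min(0),Q.max(0),m.sum())
# unit top & glass rail
c=cv2.resize(T["image"][155:255,180:450],None,fx=2.96,fy=2.96,interpolation=cv2.INTER_CUBIC)
d=cv2.resize(S["image"][165:275,230:400],None,fx=3,fy=3,interpolation=cv2.INTER_CUBIC)
c=np.vstack([c,np.zeros((max(0,0),c.shape[1],3),np.uint8)])
W=np.zeros((600,800,3),np.uint8); W[:c.shape[0],:c.shape[1]]=c[:600,:800]; W[296:296+min(304,d.shape[0]),:d.shape[1]]=d[:304]
cv2.imwrite("pics/crop1.png",W[:,:,::-1])
E
```

```text
(353, 210) [ 0.527 -0.363  0.099]
(345, 203) [ 0.562 -0.345  0.039]
(361, 218) [ 0.508 -0.416  0.002]
(276, 198) [ 0.569 -0.074  0.093]
(276, 218) [ 0.497 -0.076  0.069]
(387, 200) [ 0.581 -0.523  0.001]
(338, 190) [ 0.616 -0.323  0.013]
(204, 230) [0.45  0.19  0.067]
(210, 190) [0.591 0.168 0.119]
(320, 175) [ 0.676 -0.253  0.009]
(320, 179) [ 0.662 -0.255 -0.003]
(230, 172) [0.682 0.101 0.004]
(400, 178) [ 0.671 -0.578  0.001]
s (327, 187) [ 0.531 -0.364  0.086]
s (326, 205) [-0.279  1.168  0.683]
s (342, 205) [ 0.506 -0.434  0.003]
s (268, 212) [ 0.562 -0.056  0.092]
s (290, 232) [ 0.484 -0.053  0.047]
s (248, 275) [0.451 0.2   0.031]
s (217, 280) [0.482 0.284 0.047]
s (320, 183) [ 0.675 -0.579  0.012]
s (150, 290) [0.295 0.66  0.26 ]
key red top [ 0.52424747 -0.3622808   0.14150658] [ 0.30752456 -0.38464583  0.07018371] [0.54961667 0.03916318 1.896944  ] 46
key red side [ 0.50347518 -0.33096414  0.09633433] [-0.2790023  -0.37514949  0.05766717] [0.5563784  1.16774241 0.68317362] 44
```

View pics/crop1.png

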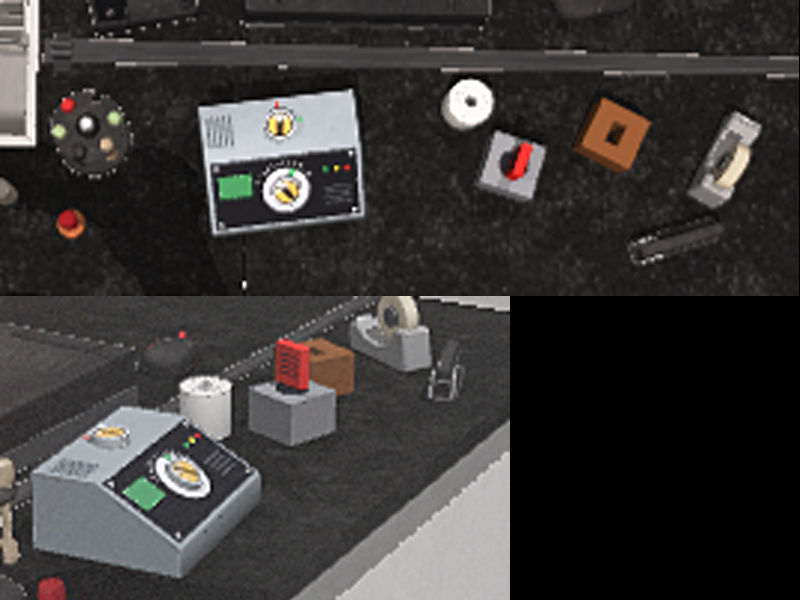

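The key with the red paddle is in the grey stand, next to the brown look-alike. The unit's dials are visible, and the glass is at x≈0.66. Next I'll take close views with the wrist camera.

```bash
cat >> h.py <<'E'
def rect(f,R_new=None,focal=420,size=(800,600)):
    """fisheye -> pinhole picture; R_new rotates the camera axes (rows=new axes in camera coords)"""
    K=np.array([[f["fx"],0,f["cx"]],[0,f["fy"],f["cy"]],[0,0,1.]])
    Rn=np.eye(3) if R_new is None else R_new
    Kn=np.array([[focal,0,size[0]/2],[0,focal,size[1]/2],[0,0,1.]])
    m=cv2.fisheye.initUndistortRectifyMap(K,np.zeros(4),Rn,Kn,size,cv2.CV_32FC1)
    g=dict(image=cv2.remap(f["image"],m[0],m[1],cv2.INTER_CUBIC),R=Rn@np.array(f["R"]),t=Rn@np.array(f["t"]),fx=focal,fy=focal,cx=size[0]/2,cy=size[1]/2)
    return g
def look(f,target,focal,size,up=(1,0,0)):
    """virtual pinhole looking at a world target, image up about world +x"""
    R=np.array(f["R"]);C=-R.T@np.array(f["t"])
    z=np.array(target)-C; z/=np.linalg.norm(z)
    x=np.cross(z,up); x/=np.linalg.norm(x); y=np.cross(z,x)
    return rect(f,np.array([x,y,z])@R.T,focal,size)
def save(n,im): cv2.imwrite(f"pics/{n}.png",np.ascontiguousarray(im[:,:,::-1]))
E
python3 - <<'E'
from plant import robot
from h import *
yaw=2.83
print([robot.inverse_kinematics(p,[np.pi,0,yaw]) is not None for p in [(0.45,-0.1,0.30),(0.45,-0.3,0.3)]])
robot.move_straight([0.43,-0.07,0.30],vel=0.45,attitude=[np.pi,0,yaw])
W1=robot.grab_frame("wrist")
robot.move_straight([0.45,-0.33,0.26],vel=0.3,attitude=[np.pi,0,yaw])
W2=robot.grab_frame("wrist")
pickle.dump((W1,W2),open("W.pkl","wb"))
for W in (W1,W2): print(W["fx"],W["cx"],W["cy"],(-np.array(W["R"]).T@W["t"]).round(3),np.array(W["R"]).round(2).tolist())
print(robot.sense()["t"],robot.sense()["joint_pos"].round(2))
a=np.vstack([W1["image"][:,:],])
save("w12",cv2.resize(np.hstack([W1["image"],W2["image"]]),(800,300)))
E
```

```text
[True, True]
325.19226210127806 274.74910388617985 213.92625595661104 [ 0.361 -0.047  0.431] [[0.3, 0.95, -0.0], [0.91, -0.29, 0.28], [0.27, -0.09, -0.96]]
325.19226210127806 274.74910388617985 213.92625595661104 [ 0.382 -0.307  0.391] [[0.3, 0.95, 0.0], [0.91, -0.29, 0.28], [0.27, -0.09, -0.96]]
2.9417 [ 0.01  0.3   0.68  1.82 -0.21  1.09  2.03]
```

View pics/w12.png

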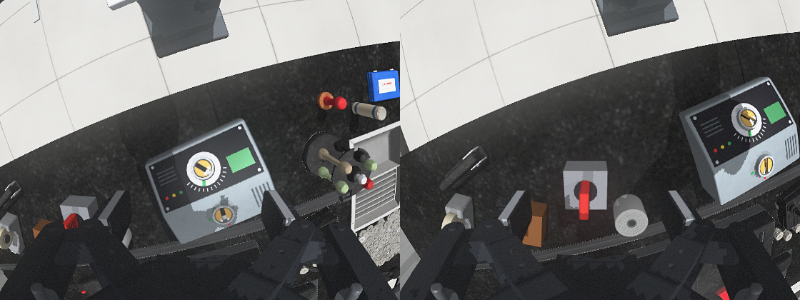

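```bash
cat > v.py <<'E'
from h import *
W1,W2=pickle.load(open("W.pkl","rb"))
V=[look(W1,(0.497,-0.076,0.06),1500,(400,300)),look(W1,(0.575,-0.074,0.083),1500,(400,300)),
   look(W2,(0.497,-0.076,0.06),1500,(400,300)),look(W2,(0.535,-0.363,0.05),900,(400,300))]
E
python3 - <<'E'
from v import *
im=[v["image"] for v in V]
save("q1",np.vstack([np.hstack(im[:2]),np.hstack(im[2:])]))
F=pickle.load(open("F0.pkl","rb"))
# depth available in wrist too? check plane fits from top & side
for n in F:
    f=F[n]; v,u=np.mgrid[:420,:560]; P=bp(f,u,v,f["range_z"]).reshape(-1,3)
    m=(P[:,0]>.4)&(P[:,0]<.65)&(P[:,1]>-.2)&(P[:,1]<.06)&(P[:,2]>.02)&(P[:,2]<.11)
    Q=P[m]; t=Q[np.abs(Q[:,2]-.082)<.004]
    print(n,len(Q),len(t),cv2.minAreaRect(t[:,:2].astype(np.float32)), np.median(t[:,2]),Q.min(0),Q.max(0))
    print(cv2.minAreaRect(Q[:,:2].astype(np.float32)))
w=W1["range_z"]; print((w>0).mean(), w[200:220,280:300].mean())
E
```

```text
top 2309 697 ((0.5564146637916565, -0.06913185864686966), (0.11042352765798569, 0.1991731971502304), 7.404102325439453) 0.08205851959564958 [ 0.44231229 -0.17898478  0.02100024] [0.62261623 0.03384527 0.10164793]
((0.5319409370422363, -0.07288788259029388), (0.16070020198822021, 0.20116105675697327), 7.110594272613525)
side 2636 614 ((0.5689289569854736, -0.06721405684947968), (0.08270096778869629, 0.20792406797409058), 7.523336410522461) 0.08185420851324798 [ 0.43962524 -0.18646637  0.02000886] [0.61780328 0.04203832 0.09497552]
((0.531618595123291, -0.0713217705488205), (0.1631419062614441, 0.2151072770357132), 7.3185038566589355)
0.994030612244898 0.40086246
```

View pics/q1.png

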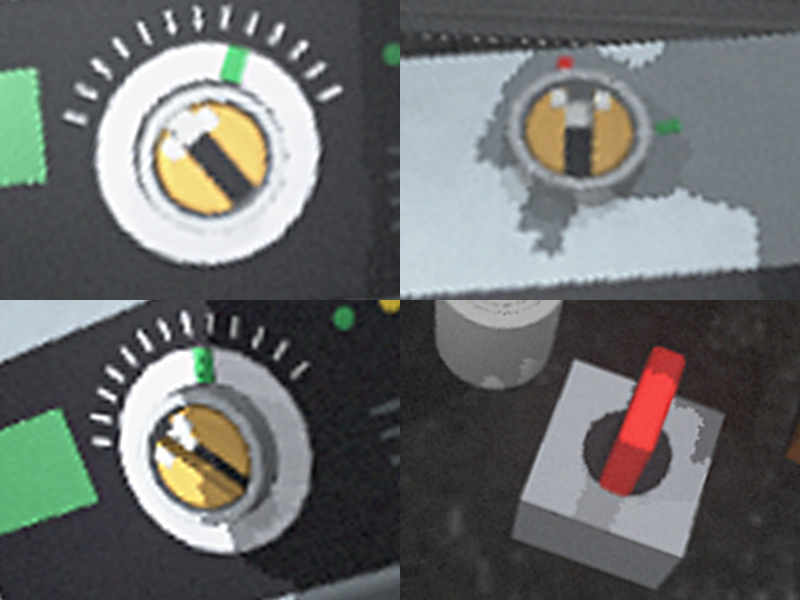

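Top left shows the adjuster, with its white mark at (190,130) and the green marker at (235,65). Top right shows the lock screw, with its mark near the red (open) mark. Bottom right shows the key, handle at (640,420), in the grey stand. Now I'll measure precisely with plane rectification.

```bash
cat >> h.py <<'E'
def fish_points(f):
    v,u=np.mgrid[:f["image"].shape[0],:f["image"].shape[1]]
    a=(u-f["cx"])/f["fx"]; b=(v-f["cy"])/f["fy"]; r=np.hypot(a,b)+1e-9
    d=np.stack([a/r*np.tan(r),b/r*np.tan(r),np.ones_like(r)],-1)
    R=np.array(f["R"]); return (d*f["range_z"][...,None]-np.array(f["t"]))@R
def fish_px(f,X):
    c=np.asarray(X)@np.array(f["R"]).T+np.array(f["t"])
    r=np.hypot(c[...,0],c[...,1])+1e-12; th=np.arctan2(r,c[...,2])
    return f["cx"]+f["fx"]*th*c[...,0]/r, f["cy"]+f["fy"]*th*c[...,1]/r
def ortho(f,O,ex,ey,half=0.04,res=2e-4,px=fish_px):
    """picture of the plane through O: column grows along ex, row against ey"""
    n=int(2*half/res)+1; g=np.linspace(-half,half,n)
    X=np.array(O)+g[None,:,None]*np.array(ex)+(-g)[:,None,None]*np.array(ey)
    u,v=px(f,X); return cv2.remap(f["image"],u.astype(np.float32),v.astype(np.float32),cv2.INTER_CUBIC)
def pin_px(f,X):
    c=np.asarray(X)@np.array(f["R"]).T+np.array(f["t"])
    return f["fx"]*c[...,0]/c[...,2]+f["cx"], f["fy"]*c[...,1]/c[...,2]+f["cy"]
def hsv(im): return [c.astype(int) for c in cv2.split(cv2.cvtColor(im,cv2.COLOR_RGB2HSV))]
UY=np.radians(7.2)
ux=np.array([np.cos(UY),np.sin(UY),0]); uy=np.array([-np.sin(UY),np.cos(UY),0]); uz=np.array([0,0,1.])
n_adj=-0.5*ux+np.sqrt(.75)*uz; up_adj=np.sqrt(.75)*ux+0.5*uz
E
python3 - <<'E'
from v import *
for k,W in enumerate((W1,W2)):
    P=fish_points(W); H,S,Vv=hsv(W["image"])
    br=(H>12)&(H<30)&(S>100)&(Vv>110)&(P[...,1]>-.14)&(P[...,1]<0)&(P[...,0]>.45)&(P[...,0]<.62)
    un=(P[...,1]>-.19)&(P[...,1]<.05)&(P[...,0]>.42)&(P[...,0]<.64)&(P[...,2]>.02)&(P[...,2]<.11)
    t=un&(abs(P[...,2]-.082)<.003); print(k,"top z",np.median(P[t][:,2]),t.sum(), cv2.minAreaRect(P[un][:,:2].astype(np.float32)))
    g=un&(S<60)&~t&(Vv<90); sl=P[g]; A=np.c_[sl[:,:2],np.ones(len(sl))]; 
    d=(sl-np.array([.532,-.072,0]))@n_adj; print("panel n-off",np.median(d),np.percentile(d,[10,90]), "ideal",.082*np.sqrt(.75)-.5*.010)
    for nm,m in (("adj",br&(P[...,0]<.53)),("lock",br&(P[...,0]>.54))):
        Q=P[m]; print(nm,m.sum(),np.median(Q,0).round(4), np.median((Q-np.array([.532,-.072,0]))@(n_adj if nm=="adj" else uz)))
    st=P[(P[...,1]<-.29)&(P[...,1]>-.43)&(P[...,0]>.45)&(P[...,0]<.59)&(P[...,2]>.035)&(P[...,2]<.052)&(S<60)]
    if len(st): print("stand",len(st),np.median(st[:,2]),cv2.minAreaRect(st[:,:2].astype(np.float32)))
    rd=((H<8)|(H>172))&(S>150)&(P[...,1]<-.3)&(P[...,1]>-.43)&(P[...,0]>.45)&(P[...,0]<.6); Q=P[rd]
    if len(Q): print("key",Q.min(0),Q.max(0)); q=Q[Q[:,2]>.094]; print(len(q),q.mean(0),cv2.minAreaRect(q[:,:2].astype(np.float32)))
E
```

```text
0 top z 0.08135455011261011 6628 ((0.5324274301528931, -0.07403962314128876), (0.16141162812709808, 0.20161107182502747), 7.46577262878418)
panel n-off 0.06615713711887018 [0.06507154 0.06719923] ideal 0.06601408311032396
adj 266 [ 0.492  -0.0808  0.0631] 0.07527637899433136
lock 201 [ 0.574  -0.0635  0.0914] 0.09143325785412304
stand 812 0.049269167966933466 ((0.5179673433303833, -0.3683263659477234), (0.07191595435142517, 0.039456672966480255), 73.5224609375)
key [ 0.511553   -0.3719209   0.05348386] [ 0.54519632 -0.35996479  0.10501704]
48 [ 0.51776725 -0.36322964  0.09916834] ((0.5170038938522339, -0.36374905705451965), (0.015964867547154427, 0.007755145896226168), 26.63612937927246)
1 top z 0.08118747987673305 5746 ((0.5322706699371338, -0.07352835685014725), (0.1611528843641281, 0.20236662030220032), 7.616268157958984)
panel n-off 0.06573904556702985 [0.04477469 0.06691106] ideal 0.06601408311032396
adj 266 [ 0.4921 -0.0804  0.0627] 0.07475682074066609
lock 205 [ 0.5744 -0.0642  0.0909] 0.09088988971969415
stand 2769 0.04933113955735513 ((0.5436844229698181, -0.35117268562316895), (0.12009374797344208, 0.07625692337751389), 71.57076263427734)
key [ 0.51143615 -0.39207972 -0.00097775] [ 0.59998889 -0.36129247  0.10605201]
529 [ 0.53097874 -0.37295027  0.10349945] ((0.5340550541877747, -0.3738698959350586), (0.013052264228463173, 0.04419075325131416), 70.73094940185547)
```

```bash
sed -i 's/^UY=.*/UY=np.radians(7.5); UO=np.array([.5323,-.0737,0])/' h.py
cat > m.py <<'E'
from h import *
def dial(f,O,ex,ey,px=fish_px,nz=None):
    """circle centre of brass head and the white/green/red mark angles (cw from ey)"""
    im=ortho(f,O,ex,ey,.035,2e-4,px); c=175
    H,S,V=hsv(im); yy,xx=np.mgrid[:im.shape[0],:im.shape[1]]
    br=((H>10)&(H<32)&(S>90)&(V>80)&(np.hypot(xx-c,yy-c)<100)).astype(np.uint8)
    br=cv2.morphologyEx(br,cv2.MORPH_OPEN,np.ones((3,3)))
    (cx,cy),r=cv2.minEnclosingCircle(np.argwhere(br)[:,::-1].astype(np.float32))
    a=lambda m: np.arctan2(xx[m].mean()-cx,-(yy[m].mean()-cy)) if m.any() else np.nan
    rr=np.hypot(xx-cx,yy-cy)
    inn=rr<62
    w=inn&(S<60)&(V>150)
    gr=(H>40)&(H<85)&(S>80)&(rr>90)&(rr<160)
    rd=((H<8)|(H>170))&(S>120)&(rr>90)&(rr<160)
    dk=inn&(V<75); dk[:]=dk&(S<120)
    q=np.argwhere(dk)[:,::-1]-[cx,cy]
    l=cv2.fitLine(q.astype(np.float32),cv2.DIST_HUBER,0,.01,.01).ravel() if len(q)>20 else np.zeros(4)
    ctr=O+(cx-c)*2e-4*ex-(cy-c)*2e-4*ey
    cv2.circle(im,(round(cx),round(cy)),round(r),(255,0,255),1)
    for s,col in ((a(w),(0,0,255)),(a(gr),(0,255,0))):
        if s==s: cv2.line(im,(round(cx),round(cy)),(round(cx+120*np.sin(s)),round(cy-120*np.cos(s))),col,1)
    return im,ctr,r*2e-4,dict(white=a(w),green=a(gr),red=a(rd),slot=np.arctan2(l[0],-l[1])%np.pi)
FA=UO+0.0755*n_adj; FA=np.array([.492,-.0805,.0635]); FA=FA+(.0755-(FA-UO)@n_adj)*n_adj
FL=np.array([.574,-.064,.0918])
E
python3 - <<'E'
from v import *; from m import *
t=[]
for W in (W1,W2):
    for O,ex,ey in ((FA,-uy,up_adj),(FL,-uy,ux)):
        im,c,r,a=dial(W,O,ex,ey); t.append(im); print(c.round(4),round(r,4),{k:round(float(v),3) for k,v in a.items()})
S=ortho(W2,[.53,-.37,.05],[0,-1,0],[1,0,0],.06,2e-4*120/70)
S=cv2.resize(S,(351,351)); t.append(S)
t=[cv2.resize(x,(266,266)) for x in t]+[np.zeros((266,266,3),np.uint8)]
save("dial",np.vstack([np.hstack(t[:3]),np.hstack(t[3:])]))
E
```

```text
[ 0.4934 -0.0784  0.0645] 0.0149 {'white': -0.636, 'green': 0.317, 'red': nan, 'slot': 2.477}
[ 0.5754 -0.0677  0.0918] 0.0145 {'white': 0.064, 'green': 1.596, 'red': -0.056, 'slot': 0.143}
[ 0.4933 -0.0797  0.0644] 0.015 {'white': -0.607, 'green': 0.452, 'red': nan, 'slot': 2.512}
[ 0.5755 -0.0686  0.0918] 0.0149 {'white': 0.172, 'green': 1.642, 'red': 0.289, 'slot': 0.107}
```

View pics/dial.png

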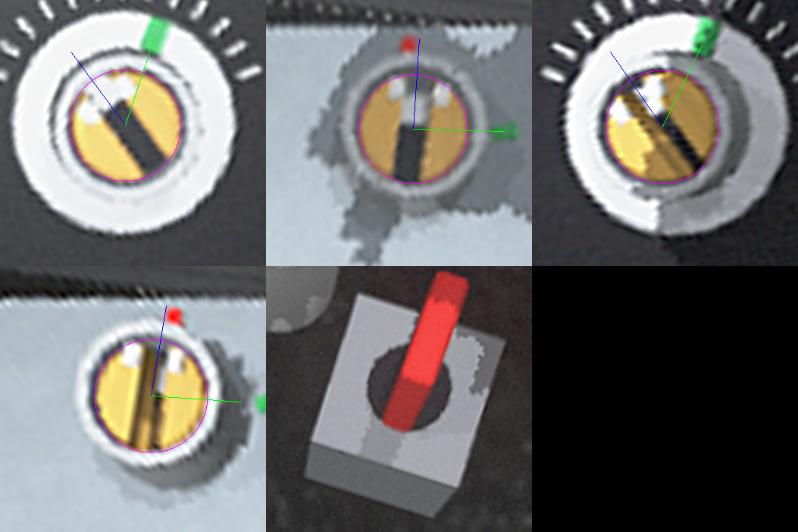

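```bash
cat >> m.py <<'E'
CA=UO-.0393*ux; CA=CA+(.0755-(CA-UO)@n_adj)*n_adj
CL=np.array([.5755,-.0682,.0918])
def angs(W):
    P=fish_points(W); H,S,V=hsv(W["image"])
    g=(H>40)&(H<85)&(S>90)&(V>80); r=((H<8)|(H>172))&(S>120)
    out={}
    for nm,C,n,up,lo,hi in (("adj",CA,n_adj,up_adj,.02,.031),("lock",CL,uz,ux,.017,.032)):
        d=P-C; h=d@n; x=d@(-uy); y=d@up; rr=np.hypot(x,y); k=(rr>lo)&(rr<hi)&(abs(h)<.02)
        for c,m in (("g",g&k),("r",r&k)):
            if m.sum()>3: out[nm+c]=(round(float(np.arctan2(x[m].mean(),y[m].mean())),3),int(m.sum()),round(float(np.median(h[m])),4),round(float(rr[m].mean()),4))
        w=(rr<.016)&(abs(h)<.01)&(S<70)&(V>150)
        if w.any(): out[nm+"w"]=(round(float(np.arctan2(x[w].mean(),y[w].mean())),3),int(w.sum()))
    return out
E
python3 - <<'E'
from v import *; from m import *
print(CA)
for W in (W1,W2): print(angs(W))
# remeasure angle of marks with the plane at mark level
for W in (W1,W2):
    for O,ex,ey,h in ((CA,-uy,up_adj,-.008),(CL,-uy,ux,-.0098)):
        n=np.cross(ex,ey); im=ortho(W,O+h*n,ex,ey,.035); H,S,V=hsv(im); yy,xx=np.mgrid[:351,:351]-175
        rr=np.hypot(xx,yy)*2e-4; k=(rr>.018)&(rr<.032)
        for m in ((H>40)&(H<85)&(S>80)&k,((H<8)|(H>170))&(S>120)&k):
            if m.sum()>30: print(round(h,4),np.arctan2(xx[m].mean(),-yy[m].mean()).round(3),rr[m].mean().round(4),end="; ")
    print()
# stand: top face pixels
P=fish_points(W2); H,S,V=hsv(W2["image"])
m=(abs(P[...,2]-.0495)<.002)&(P[...,1]<-.31)&(P[...,1]>-.44)&(P[...,0]>.47)&(P[...,0]<.6)
Q=P[m][:,:2]; a=np.radians(-18.5); q=(Q-[.53,-.37])@np.array([[np.cos(a),-np.sin(a)],[np.sin(a),np.cos(a)]])
print(len(q),np.percentile(q,[.5,2,98,99.5],axis=0).round(4).tolist(), cv2.minAreaRect(Q[np.all(abs(q)<.045,1)].astype(np.float32)))
rd=((H<8)|(H>172))&(S>150)&(P[...,1]<-.3)&(P[...,1]>-.43)&(P[...,0]>.45)&(P[...,0]<.59)&(P[...,2]>.1)
print(cv2.minAreaRect(P[rd][:,:2].astype(np.float32)))
E
```

```text
[ 0.46565012 -0.08247462  0.04836752]
{'adjw': (-0.051, 179), 'lockg': (1.376, 13, -0.0095, 0.0263), 'lockr': (-0.019, 6, -0.0097, 0.0282), 'lockw': (0.227, 60)}
{'adjw': (-0.305, 73), 'lockg': (1.365, 14, -0.0099, 0.0264), 'lockr': (-0.013, 5, -0.0101, 0.0293), 'lockw': (0.369, 49)}
-0.0098 1.365 0.0264; -0.0098 -0.014 0.0291; 
-0.0098 1.37 0.0265; -0.0098 -0.002 0.0289; 
2410 [[-0.0304, -0.0373], [-0.0297, -0.0366], [0.04, 0.0319], [0.0448, 0.0607]] ((0.5341917276382446, -0.37441059947013855), (0.070349782705307, 0.07175374031066895), 72.20277404785156)
((0.5340550541877747, -0.3738698959350586), (0.013052264228463173, 0.04419075325131416), 70.73094940185547)
```

```bash
sed -i 's/^CA=.*/CA=np.array([.4933,-.0790,.0645])/' m.py
python3 - <<'E'
from v import *; from m import *
print((CA-UO)@n_adj,(CA-UO)@uy)
for W in (W1,W2): print(angs(W))
for h in (-.004,-.007):
  for W in (W1,W2):
    im=ortho(W,CA+h*n_adj,-uy,up_adj,.035); H,S,V=hsv(im); yy,xx=np.mgrid[:351,:351]-175
    rr=np.hypot(xx,yy)*2e-4; k=(rr>.02)&(rr<.030); m=(H>40)&(H<85)&(S>80)&k
    print(h,np.arctan2(xx[m].mean(),-yy[m].mean()).round(3),rr[m].mean().round(4))
from plant import robot
# reachability: grasp yaw options, adjuster & lock angles
R0=robot.sense()
from scipy.spatial.transform import Rotation as Ro
def att(n,x):  # tool z=-n, tool x = x
    z=-n; y=np.cross(z,x); return Ro.from_matrix(np.c_[x,y,z]).as_euler("xyz")
def dirc(n,up,a): # direction at cw angle a
    right=np.cross(up,n); return np.cos(a)*up+np.sin(a)*right
for nm,C,n,up,aa in (("adj",CA,n_adj,up_adj,np.arange(-1.0,1.01,.25)),("lock",CL,uz,ux,np.arange(-.1,1.71,.2))):
    for fl in (0,np.pi):
        print(nm,fl>0,[(round(a,2),None if q is None else np.round(q,1).tolist()) for a in aa for q in [robot.inverse_kinematics(C+.062*n,att(n,dirc(n,up,a+fl)))]][::4])
for y in (-17.8,162.2): print(robot.inverse_kinematics([.534,-.374,.075],[np.pi,0,np.radians(y)]))
E
```

```text
0.07553770775026872 -0.0001641362686991858
{'adjg': (0.326, 33, -0.0061, 0.0249), 'adjw': (-0.427, 104), 'lockg': (1.376, 13, -0.0095, 0.0263), 'lockr': (-0.019, 6, -0.0097, 0.0282), 'lockw': (0.227, 60)}
{'adjg': (0.352, 30, -0.0066, 0.0247), 'adjw': (-0.708, 50), 'lockg': (1.365, 14, -0.0099, 0.0264), 'lockr': (-0.013, 5, -0.0101, 0.0293), 'lockw': (0.369, 49)}
-0.004 0.321 0.0249
-0.004 0.403 0.0252
-0.007 0.342 0.0248
-0.007 0.341 0.0248
adj False [(np.float64(-1.0), [1.2, 0.4, -1.2, 2.4, 1.4, 0.2, -1.6]), (np.float64(0.0), None), (np.float64(1.0), [1.2, 0.4, -1.2, 2.4, 1.4, 0.3, 2.7])]
adj True [(np.float64(-1.0), [1.2, 0.4, -1.2, 2.4, 1.4, 0.2, 1.5]), (np.float64(0.0), [1.2, 0.4, -1.2, 2.4, 1.4, 0.2, 0.5]), (np.float64(1.0), [1.2, 0.4, -1.2, 2.4, 1.4, 0.2, -0.5])]
lock False [(np.float64(-0.1), [-0.7, 0.7, 1.1, 1.9, -0.7, 1.0, -0.6]), (np.float64(0.7), [-0.7, 0.7, 1.1, 1.9, -0.7, 1.0, -1.4]), (np.float64(1.5), [-0.7, 0.7, 1.1, 1.9, -0.7, 1.0, -2.2])]
lock True [(np.float64(-0.1), [-0.3, 0.4, 0.4, 1.9, -0.2, 0.9, 2.1]), (np.float64(0.7), [-0.4, 0.5, 0.6, 1.9, -0.3, 0.9, 1.3]), (np.float64(1.5), [-0.5, 0.5, 0.7, 1.9, -0.4, 0.9, 0.6])]
[-0.15817483  0.95368332  1.17168763  1.77642386 -0.9820464   1.1280736
 -0.52821559]
[ 0.14784342  0.67108863  0.58128047  1.75983328 -0.47039291  0.85315017
  2.2058557 ]
```

```bash
cat > g.py <<'E'
from plant import robot
from m import *
from scipy.spatial.transform import Rotation as Ro
def att(n,x):
    z=-n; return Ro.from_matrix(np.c_[x,np.cross(z,x),z]).as_euler("xyz")
def dirc(n,up,a): return np.cos(a)*up+np.sin(a)*np.cross(up,n)
def pose(C,n,up,a,h):
    """TCP pose with key tip h above the head face, blade at cw angle a (tool x half a turn round)"""
    return C+(h+.070)*n, att(n,dirc(n,up,a+np.pi))
def st(k=""):
    s=robot.sense(); print(k,"t",round(s["t"],2),"F",s["wrist_force"].round(1),"M",s["torque"].round(2),"tcp",s["tcp_pos"].round(4),"q",s["joint_pos"].round(2),"op",round(s["opening"],3),"gf",round(s["gripper_force"],1)); return s
E
python3 - <<'E'
from g import *
yaw=np.radians(161.5)
robot.move_straight([.534,-.3742,.125],vel=.3,attitude=[np.pi,0,yaw])
robot.move_straight([.534,-.3742,.075],vel=.12); st("down")
robot.grip(0.0,110); st("grip")
robot.move_straight([.534,-.3742,.20],vel=.15); st("up")
for a in (-.9,-.64,-.3,0,.3,.6):
    print(a,[None if q is None else q.round(2).tolist() for h in (-.008,.01,.03) for q in [robot.inverse_kinematics(*pose(CA,n_adj,up_adj,a,h))]])
W=robot.grab_frame("wrist"); f=robot.grab_frame("side"); pickle.dump((W,f),open("K.pkl","wb"))
P=fish_points(W); H,S,V=hsv(W["image"])
m=((H<8)|(H>172))&(S>150)&(P[...,2]<.3)&(P[...,2]>.1)&(abs(P[...,1]+.374)<.06)
print(m.sum(),P[m].min(0) if m.any() else 0,P[m].max(0) if m.any() else 0)
a=look(W,(.534,-.374,.15),500,(400,300)); b=cv2.resize(f["image"][130:250,270:430],(400,300))
save("k1",np.hstack([a["image"],b]))
E
```

```text
down t 4.21 F [1.2 0.4 0.3] M [-0.03 -0.01 -0.07] tcp [ 0.5342 -0.3745  0.0759] q [ 0.17  0.66  0.55  1.76 -0.44  0.85  2.17] op 1.002 gf 0.0
grip t 4.87 F [-0.1  0.3  1.9] M [ 0.05 -0.02  0.01] tcp [ 0.5342 -0.3744  0.0753] q [ 0.17  0.66  0.55  1.76 -0.44  0.85  2.17] op 0.151 gf 107.2
up t 5.85 F [ 0.  -0.1 -1.8] M [-0.    0.02 -0.01] tcp [ 0.5335 -0.3735  0.1988] q [ 0.11  0.53  0.63  1.67 -0.34  1.06  2.09] op 0.15 gf 107.0
-0.9 [[1.21, 0.42, -1.18, 2.4, 1.41, 0.25, 1.42], [1.31, 0.4, -1.28, 2.4, 1.23, 0.26, 1.6], None]
-0.64 [[1.21, 0.42, -1.18, 2.4, 1.41, 0.25, 1.16], [1.33, 0.42, -1.31, 2.4, 1.26, 0.28, 1.32], None]
-0.3 [[1.21, 0.42, -1.18, 2.4, 1.41, 0.25, 0.82], [1.33, 0.42, -1.31, 2.4, 1.26, 0.28, 0.98], None]
0 [[1.21, 0.42, -1.18, 2.4, 1.41, 0.25, 0.52], [1.33, 0.42, -1.31, 2.4, 1.26, 0.28, 0.68], None]
0.3 [[1.21, 0.42, -1.18, 2.4, 1.41, 0.25, 0.22], [1.33, 0.42, -1.31, 2.4, 1.26, 0.28, 0.38], None]
0.6 [[1.21, 0.42, -1.18, 2.4, 1.41, 0.25, -0.08], [1.33, 0.42, -1.31, 2.4, 1.26, 0.28, 0.08], None]
4560 [ 0.51088485 -0.38616443  0.18129234] [ 0.55514471 -0.31409582  0.28420606]
```

View pics/k1.png

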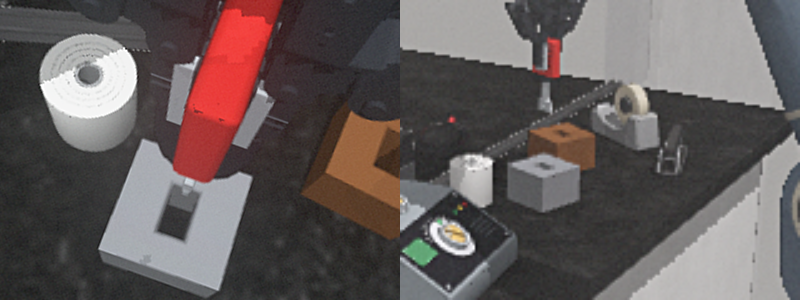

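```bash
cat >> g.py <<'E'
def tilt(t): return -np.sin(t)*ux+np.cos(t)*uz, np.cos(t)*ux+np.sin(t)*uz
def tpose(tip,t,a):
    n,up=tilt(t); return tip+.070*n, att(n,dirc(n,up,a+np.pi))
E
python3 - <<'E'
from g import *
A=-.64
for td in (0,10,20,25,30):
    print(td,[None if q is None else q.round(2).tolist() for h in (.015,.02,.03,.05) for q in [robot.inverse_kinematics(*tpose(CA+h*n_adj+0*uz,np.radians(td),A))]])
E
```

```text
0 [[-0.23, 0.3, 0.37, 2.08, -0.15, 0.79, 2.57], [-0.23, 0.29, 0.37, 2.08, -0.14, 0.8, 2.57], [-0.24, 0.27, 0.38, 2.08, -0.13, 0.82, 2.56], [-0.25, 0.22, 0.38, 2.08, -0.11, 0.85, 2.54]]
10 [[-0.02, 0.2, 0.14, 2.2, -0.13, 0.58, 2.57], [-0.22, 0.2, 0.38, 2.21, -0.22, 0.59, 2.65], [-0.23, 0.18, 0.38, 2.21, -0.2, 0.61, 2.64], [-0.23, 0.13, 0.39, 2.21, -0.16, 0.65, 2.61]]
20 [[0.4, 0.16, -0.27, 2.31, -0.14, 0.34, 2.6], [0.37, 0.15, -0.24, 2.31, -0.16, 0.36, 2.63], [0.38, 0.12, -0.24, 2.31, -0.17, 0.38, 2.64], [0.39, 0.08, -0.24, 2.31, -0.19, 0.43, 2.66]]
25 [[0.7, 0.17, -0.57, 2.36, -0.13, 0.22, 2.62], [0.76, 0.17, -0.63, 2.36, -0.1, 0.23, 2.59], [0.9, 0.16, -0.77, 2.35, -0.06, 0.26, 2.55], [1.22, 0.15, -1.08, 2.34, 0.01, 0.31, 2.5]]
30 [[1.33, 0.39, -1.29, 2.4, 1.16, 0.25, 1.41], None, None, None]
```

```bash
cat > s1.py <<'E'
from g import *
A=-.64
p,o=tpose(CA+.06*n_adj,0,A)
robot.move_straight(p,vel=.22,attitude=o); st("w0")
for td,h,v in ((20,.05,.03),(25,.05,.015),(30,.015,.02)):
    p,o=tpose(CA+h*n_adj,np.radians(td),A)
    q=robot.inverse_kinematics(p,o); print(td,None if q is None else q.round(2))
    try: robot.move_straight(p,vel=v,attitude=o)
    except robot.IKError as e:
        print("straight failed",e)
        break
    st(td)
E
python3 s1.py
```

```text
w0 t 7.47 F [ 1.  -0.2 -1.4] M [-0.03 -0.01  0.06] tcp [ 0.4639 -0.0843  0.1866] q [-0.21  0.2   0.35  2.08 -0.09  0.87  2.52] op 0.146 gf 107.0
20 [ 0.39  0.08 -0.24  2.31 -0.19  0.43  2.66]
20 t 10.17 F [ 0.1  0.3 -1. ] M [-0.08  0.45  0.02] tcp [ 0.4449 -0.0853  0.1736] q [ 0.39  0.08 -0.24  2.31 -0.19  0.43  2.66] op 0.15 gf 107.0
25 [ 1.22  0.15 -1.08  2.34  0.01  0.31  2.5 ]
25 t 10.98 F [ 0.2 -0.8 -1.7] M [-0.04  0.57  0.01] tcp [ 0.4393 -0.0864  0.1713] q [ 1.03  0.11 -0.87  2.35 -0.15  0.31  2.66] op 0.149 gf 107.0
30 [ 1.33  0.39 -1.29  2.4   1.16  0.25  1.41]
straight failed the arm cannot follow that straight line within its joint ranges
```

```bash
python3 - <<'E'
from g import *
q=robot.sense()["joint_pos"]; q[6]-=np.pi; robot.move_joints(q); st("flip")
for td,h in ((25,.05),(27,.04),(28,.03),(29,.02),(30,.02),(30,.015),(30,.01),(30,-.008)):
  for a in (-.64,):
    n,up=tilt(np.radians(td)); q=robot.inverse_kinematics(CA+h*n_adj+.07*n,att(n,dirc(n,up,a))); print(td,h,None if q is None else q.round(2))
E
```

```text
flip t 13.63 F [-0.3 -0.1 -1.3] M [-0.07  0.52 -0.03] tcp [ 0.4394 -0.0864  0.1714] q [ 1.03  0.11 -0.87  2.35 -0.15  0.31 -0.48] op 0.151 gf 107.1
25 0.05 [ 1.03  0.11 -0.87  2.35 -0.15  0.31 -0.48]
27 0.04 [ 1.04  0.14 -0.88  2.37 -0.16  0.23 -0.47]
28 0.03 [ 0.24  0.09 -0.05  2.42 -0.73  0.22  0.08]
29 0.02 [ 1.33  0.35 -1.27  2.39  0.95  0.24 -1.53]
30 0.02 None
30 0.015 [ 1.33  0.39 -1.29  2.4   1.16  0.25 -1.73]
30 0.01 [ 1.33  0.42 -1.31  2.4   1.26  0.28 -1.82]
30 -0.008 [ 1.21  0.42 -1.18  2.4   1.41  0.25 -1.98]
```

```bash
cat >> g.py <<'E'
def tipinfo(C,n,up):
    s=robot.sense(); R=Ro.from_euler("xyz",s["tcp_rot"]).as_matrix(); tip=s["tcp_pos"]+.07*R[:,2]; d=tip-C
    x=R[:,0]; a=np.arctan2(x@np.cross(up,n),x@up)
    return "tip right/up/h mm",(1e3*np.array([d@np.cross(up,n),d@up,d@n])).round(1),"tiltdeg",np.degrees(np.arccos(np.clip(-R[:,2]@n,-1,1))).round(1),"a",round(float((a+np.pi/2)%np.pi-np.pi/2),3),"t",round(s["t"],1)
E
python3 - <<'E'
from g import *
p,o=pose(CA,n_adj,up_adj,-.64,.015)
qt=robot.inverse_kinematics(p,o); print(qt.round(2))
if qt[6]<0: qt[6]+=np.pi
q0=robot.sense()["joint_pos"]
for k in (.25,.45,.6):
    robot.move_joints(q0+k*(qt-q0)); print(k,*tipinfo(CA,n_adj,up_adj))
E
```

```text
[ 1.33  0.39 -1.29  2.4   1.16  0.25  1.41]
0.25 tip right/up/h mm [  7.2 -21.   36.5] tiltdeg 7.2 a -1.425 t 14.2
0.45 tip right/up/h mm [ 10.6 -26.9  27.8] tiltdeg 7.2 a 1.092 t 14.6
0.6 tip right/up/h mm [ 11.  -25.5  22.3] tiltdeg 6.3 a 0.623 t 15.0
```

```bash
python3 - <<'E'
from g import *
p,o=pose(CA,n_adj,up_adj,-.64,.015)
q0=robot.sense()["joint_pos"]; qt=robot.inverse_kinematics(p,o); print(q0.round(2),qt.round(2))
if abs(qt[6]-1.41)<.1 and abs(qt[4]-1.16)<.2:
    for k in (.5,1):
        robot.move_joints(q0+k*(qt-q0)); print(k,*tipinfo(CA,n_adj,up_adj))
    st()
W=robot.grab_frame("wrist"); pickle.dump(W,open("W3.pkl","wb"))
g=look(W,CA,800,(500,400)); save("a1",g["image"])
E
```

```text
[ 1.21  0.27 -1.12  2.38  0.63  0.27  0.65] [ 1.33  0.39 -1.29  2.4   1.16  0.25  1.41]
0.5 tip right/up/h mm [  8.  -16.4  17. ] tiltdeg 3.8 a -0.003 t 15.4
1 tip right/up/h mm [ 0.4 -0.2 15. ] tiltdeg 0.1 a -0.632 t 15.9
 t 15.88 F [ 0.6 -0.2 -1.5] M [-0.12  0.66  0.03] tcp [ 0.4511 -0.0849  0.1381] q [ 1.33  0.39 -1.29  2.4   1.16  0.25  1.41] op 0.15 gf 107.2
```

View pics/a1.png

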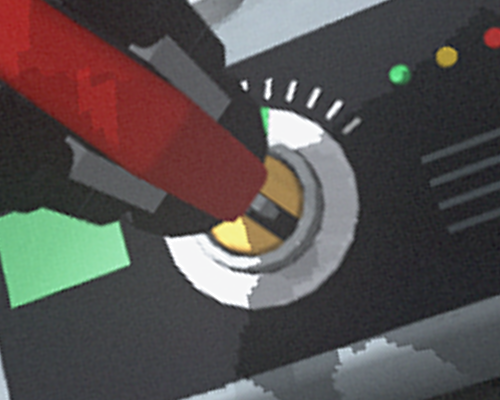

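The key is aligned over the adjuster slot, with the blade tip at about (250,210) and the visible slot at about (280,220). Next I'll insert it with contact sensing.

```bash
python3 - <<'E'
from g import *
p,o=pose(CA,n_adj,up_adj,-.64,-.0095)
print(robot.move_straight(p,vel=.03,attitude=o,contact_N=10)); st(); print(*tipinfo(CA,n_adj,up_adj))
E
```

```text
True
 t 16.67 F [-10.4  -1.5  17.6] M [-0.15  0.6   0.  ] tcp [ 0.4624 -0.0831  0.1185] q [ 1.19  0.41 -1.16  2.4   1.4   0.23  1.17] op 0.154 gf 110.6
tip right/up/h mm [ 0.2 -0.  -7.7] tiltdeg 0.1 a -0.639 t 16.7
```

```bash
cat >> g.py <<'E'
def turn(C,n,up,a_to,step,stop=9.):
    """spin the wrist so that the blade goes to cw angle a_to; log the moment about the axis"""
    while True:
        s=robot.sense(); R=Ro.from_euler("xyz",s["tcp_rot"]).as_matrix(); x=R[:,0]
        a=(np.arctan2(x@np.cross(up,n),x@up)+np.pi/2)%np.pi-np.pi/2
        if a<-1.2 and a_to>1: a+=np.pi
        M=s["torque"]@n; F=s["wrist_force"]
        print(f"{a:.3f} M{M:.2f} F{np.round(F,0)}",end=" | ")
        if a>=a_to-.004 or abs(M)>stop: print("t",round(s["t"],1)); return a,M
        q=s["joint_pos"].copy(); q[6]-=min(step,a_to-a); robot.move_joints(q)
E
python3 - <<'E'
from g import *
p,o=pose(CA,n_adj,up_adj,-.64,-.0068)
robot.move_straight(p,vel=.02,attitude=o); st()
turn(CA,n_adj,up_adj,-.34,.04); print(*tipinfo(CA,n_adj,up_adj))
E
```

```text
t 16.92 F [ 0.1 -0.7 -1.1] M [-0.05  0.67 -0.03] tcp [ 0.4621 -0.0832  0.1192] q [ 1.2   0.41 -1.17  2.4   1.39  0.23  1.18] op 0.152 gf 107.6
-0.639 M-0.05 F[ 0. -1. -1.] | -0.599 M0.04 F[-0. -0. -1.] | -0.561 M0.02 F[-0. -1. -1.] | -0.522 M0.07 F[-1.  0. -2.] | -0.484 M0.03 F[-1.  0. -2.] | -0.446 M-0.00 F[-1.  0. -1.] | -0.408 M0.10 F[-1.  1. -2.] | -0.370 M0.08 F[-1.  1. -2.] | -0.341 M0.09 F[-1. -1. -1.] | t 18.9
tip right/up/h mm [-0.7 -0.4 -7. ] tiltdeg 0.1 a -0.341 t 18.9
```

```bash
cat >> g.py <<'E'
def slot_angle(W,C,n,up,lo=.004,hi=.0135,px=fish_px,show=False):
    """match the slot's angle: brass seen beyond the slot's edges (+-4 mm) against non-brass inside it"""
    im=ortho(W,C,np.cross(up,n),up,.035,2e-4,px); H,S,V=hsv(im); yy,xx=(np.mgrid[:351,:351]-175)*2e-4; yy=-yy
    br=((H>10)&(H<32)&(S>90)&(V>70)).astype(float); rr=np.hypot(xx,yy); k=(rr>lo)&(rr<hi)
    red=((H<8)|(H>172))&(S>100)
    # rotational profile of brass fraction
    th=np.arange(0,2*np.pi,.1); ang=np.arctan2(xx,yy)%(2*np.pi)
    prof=[br[k&(rr>.009)&(abs((ang-t+np.pi)%(2*np.pi)-np.pi)<.05)].mean() for t in th]
    best=[]
    for cx in np.arange(-.002,.0021,.0005):
      for cy in np.arange(-.002,.0021,.0005):
        for a in np.arange(-np.pi/2,np.pi/2,.04):
            d=abs((xx-cx)*np.cos(a)-(yy-cy)*np.sin(a)); r2=np.hypot(xx-cx,yy-cy)
            m=(r2<.0145)
            ins=m&(d<.004); out=m&(d>=.004)
            best.append((br[out].sum()-br[ins].sum()*1.5-br[(r2>=.0145)&(r2<.02)].sum(),a,cx,cy))
    best.sort(reverse=True)
    return [np.round(b,4).tolist() for b in best[:4]], np.round(prof,1).tolist()
E
python3 - <<'E'
from g import *
W3=pickle.load(open("W3.pkl","rb")); W1,W2=pickle.load(open("W.pkl","rb"))
import time; t=time.time()
for W in (W1,W2,W3): print(*slot_angle(W,CA,n_adj,up_adj),sep="\n")
print(time.time()-t)
W=robot.grab_frame("wrist"); pickle.dump(W,open("W4.pkl","wb"));print(*slot_angle(W,CA,n_adj,up_adj),sep="\n")
E
```

```text
[[8097.5, -0.6508, -0.0005, 0.0], [8087.5, -0.6108, -0.0005, 0.0], [8010.0, -0.5708, -0.0005, 0.0], [8005.0, -0.6908, -0.0005, 0.0]]
[0.0, 0.3, 0.6, 1.0, 1.0, 1.0, 1.0, 1.0, 1.0, 1.0, 1.0, 1.0, 1.0, 1.0, 1.0, 1.0, 1.0, 1.0, 1.0, 1.0, 1.0, 1.0, 0.8, 0.0, 0.0, 0.0, 0.0, 0.0, 0.1, 0.9, 1.0, 1.0, 1.0, 1.0, 1.0, 1.0, 1.0, 1.0, 1.0, 1.0, 1.0, 1.0, 1.0, 1.0, 1.0, 1.0, 1.0, 0.9, 0.3, 0.0, 0.0, 0.0, 0.0, 0.0, 0.0, 0.0, 0.0, 0.0, 0.0, 0.0, 0.1, 0.0, 0.0]
[[5016.0, -0.4908, 0.001, 0.0], [4993.5, -0.5308, 0.001, 0.0], [4953.5, -0.4508, 0.001, 0.0], [4940.5, -0.5308, 0.0005, 0.0]]
[0.1, 0.4, 0.8, 1.0, 1.0, 1.0, 1.0, 1.0, 1.0, 1.0, 1.0, 1.0, 1.0, 1.0, 1.0, 1.0, 1.0, 1.0, 1.0, 1.0, 1.0, 1.0, 0.5, 0.0, 0.0, 0.8, 1.0, 1.0, 1.0, 1.0, 1.0, 1.0, 1.0, 1.0, 1.0, 1.0, 1.0, 1.0, 1.0, 1.0, 1.0, 1.0, 1.0, 1.0, 1.0, 1.0, 1.0, 0.8, 0.4, 0.0, 0.0, 0.0, 0.0, 0.6, 1.0, 0.7, 0.2, 0.0, 0.0, 0.0, 0.2, 0.0, 0.0]
[[6513.5, -0.6508, 0.0005, -0.0015], [6466.0, -0.6108, 0.0005, -0.0015], [6397.5, -0.6508, 0.001, -0.002], [6396.0, -0.6908, 0.0005, -0.002]]
[0.0, 0.0, 0.0, 0.0, 0.0, 0.0, 0.0, 0.6, 0.8, 1.0, 1.0, 1.0, 1.0, 1.0, 1.0, 1.0, 1.0, 1.0, 1.0, 1.0, 1.0, 1.0, 0.5, 0.0, 0.0, 0.0, 0.0, 0.0, 0.0, 0.6, 1.0, 1.0, 1.0, 1.0, 1.0, 1.0, 1.0, 1.0, 1.0, 1.0, 1.0, 1.0, 1.0, 1.0, 0.7, 0.0, 0.0, 0.0, 0.0, 0.0, 0.0, 0.0, 0.0, 0.0, 0.0, 0.0, 0.0, 0.0, 0.0, 0.0, 0.0, 0.0, 0.0]
80.62346196174622
[[3306.0, -0.5308, 0.0005, -0.002], [3268.5, -0.5708, 0.0005, -0.002], [3267.5, -0.5708, 0.0, -0.0015], [3260.0, -0.5708, 0.0, -0.002]]
[0.0, 0.0, 0.0, 0.0, 0.0, 0.0, 0.0, 0.0, 0.0, 0.0, 0.0, 0.0, 0.0, 0.0, 0.0, 0.4, 0.6, 0.8, 0.9, 0.8, 0.9, 0.9, 0.9, 0.7, 0.0, 0.0, 0.0, 0.0, 0.0, 0.0, 0.4, 0.9, 1.0, 1.0, 1.0, 0.9, 0.8, 0.8, 0.8, 0.8, 0.6, 0.3, 0.0, 0.0, 0.0, 0.0, 0.0, 0.0, 0.0, 0.0, 0.0, 0.0, 0.0, 0.0, 0.0, 0.0, 0.0, 0.0, 0.0, 0.0, 0.0, 0.0, 0.0]
```

```bash
cat >> g.py <<'E'
def edges(W,C,n,up,r0=.007,r1=.0135,px=fish_px):
    """angles of brass<->other transitions on the head face (mod 2pi), from a fine polar profile"""
    th=np.arange(0,2*np.pi,.01); r=np.linspace(r0,r1,25); ri=np.cross(up,n)
    X=C+r[None,:,None]*(np.sin(th)[:,None,None]*ri+np.cos(th)[:,None,None]*up)
    u,v=px(W,X); im=cv2.remap(W["image"],u.astype(np.float32),v.astype(np.float32),cv2.INTER_LINEAR)
    H,S,V=hsv(im); br=(H>10)&(H<32)&(S>90)&(V>70)
    # signed offset from slot centre line is r*sin(dth): report runs of the mean
    b=br.mean(1)>.5; i=np.flatnonzero(b!=np.roll(b,1)); return [(round(float(th[k]),2),"+" if b[k] else "-") for k in i]
E
python3 - <<'E'
from g import *
W3=pickle.load(open("W3.pkl","rb")); W4=pickle.load(open("W4.pkl","rb")); W1,W2=pickle.load(open("W.pkl","rb"))
for W in (W1,W3,W4): print(edges(W,CA,n_adj,up_adj))
turn(CA,n_adj,up_adj,.48,.1); print(*tipinfo(CA,n_adj,up_adj)); st()
W=robot.grab_frame("wrist"); print(edges(W,CA,n_adj,up_adj))
E
```

```text
[(0.2, '+'), (2.22, '-'), (2.88, '+'), (4.78, '-')]
[(0.76, '+'), (2.18, '-'), (2.93, '+'), (4.42, '-')]
[(1.64, '+'), (2.3, '-'), (3.05, '+'), (3.66, '-'), (3.75, '+'), (3.8, '-'), (3.82, '+'), (3.94, '-')]
-0.341 M0.16 F[-1. -0. -2.] | -0.244 M0.09 F[ 1.  2. -2.] | -0.148 M0.07 F[-0.  0. -1.] | -0.052 M0.05 F[ 0.  2. -1.] | 0.043 M-0.01 F[-1.  1. -1.] | 0.139 M0.01 F[ 0.  0. -1.] | 0.234 M0.05 F[-1.  0. -1.] | 0.330 M0.05 F[-0.  1. -2.] | 0.425 M0.07 F[-1.  1. -2.] | 0.477 M0.11 F[-1.  1. -2.] | t 21.2
tip right/up/h mm [-0.8 -0.5 -7. ] tiltdeg 0.1 a 0.477 t 21.2
 t 21.22 F [-0.5  1.  -1.8] M [0.1  0.85 0.25] tcp [ 0.4616 -0.0825  0.1188] q [ 1.2   0.41 -1.16  2.4   1.39  0.23  0.06] op 0.151 gf 107.1
[(2.5, '+'), (2.76, '-'), (2.77, '+'), (2.78, '-'), (2.79, '+'), (3.07, '-'), (3.87, '+'), (4.44, '-'), (4.55, '+'), (4.73, '-')]
```

```bash
cat >> g.py <<'E'
def slot_line(W,C,n,up,guess,px=fish_px):
    """edge lines of the slot on the side `guess` (angle from up, cw): direction, independent of centre errors"""
    ri=np.cross(up,n); e=np.cos(guess)*up+np.sin(guess)*ri; s=np.cross(e,n)   # s to the right of e
    L=np.arange(.004,.0125,.0002); w=np.arange(-.009,.009,.0001)
    X=C+L[:,None,None]*e+w[None,:,None]*s
    u,v=px(W,X); im=cv2.remap(W["image"],u.astype(np.float32),v.astype(np.float32),cv2.INTER_LINEAR)
    H,S,V=hsv(im); br=(H>10)&(H<32)&(S>90)&(V>70)
    E=[[],[]]
    for l,b in zip(L,br):
        nb=np.flatnonzero(~b); mid=len(w)//2
        nbm=nb[abs(w[nb])<.003]
        if not len(nbm): continue
        c=nbm[len(nbm)//2]; i=c
        while i>0 and not b[i]: i-=1
        j=c
        while j<len(w)-1 and not b[j]: j+=1
        if i>0: E[0].append((l,w[i]))
        if j<len(w)-1: E[1].append((l,w[j]))
    out=[]
    for q in E:
        if len(q)>15:
            k=cv2.fitLine(np.array(q,np.float32)*1e3,cv2.DIST_HUBER,0,.01,.01).ravel()
            out.append((round(float(guess+np.arctan2(k[1],k[0])),3),round(float(np.median(np.array(q)[:,1]))*1e3 if 0 else float(np.median(np.array(q)[:,1]))*1e3,1),len(q)))
        else: out.append(None)
    return out
E
python3 - <<'E'
from g import *
W3=pickle.load(open("W3.pkl","rb")); W1,W2=pickle.load(open("W.pkl","rb"))
for W in (W1,W2,W3): print(slot_line(W,CA,n_adj,up_adj,np.pi-.62))
a=robot.sense()["joint_pos"]
p,o=pose(CA,n_adj,up_adj,.477,.0125)
robot.move_straight(p,vel=.04,attitude=o); st(); print(*tipinfo(CA,n_adj,up_adj))
q=robot.sense()["joint_pos"]; V={}
for d in (0,.8,1.6):
    k=q.copy(); k[6]+=d; robot.move_joints(k); W=robot.grab_frame("wrist"); V[d]=W
    print(d,[slot_line(W,CA,n_adj,up_adj,g) for g in (.31,.31+np.pi)],edges(W,CA,n_adj,up_adj),angs(W))
pickle.dump(V,open("V5.pkl","wb")); st()
E
```

```text
[(2.52, -3.3, 43), (2.521, 3.6, 43)]
[(2.522, -3.6, 43), (2.49, -0.5, 43)]
[(2.516, -3.5, 43), (2.493, 4.1, 43)]
 t 21.91 F [-0.6 -0.4 -1.8] M [-0.08  0.64  0.  ] tcp [ 0.4525 -0.0849  0.1359] q [ 1.32  0.4  -1.29  2.4   1.2   0.25  0.26] op 0.148 gf 107.2
tip right/up/h mm [ 0.5  0.  12.5] tiltdeg 0.0 a 0.477 t 21.9
0 [[None, None], [(3.399, -3.8, 43), (3.369, 3.9, 43)]] [(1.85, '+'), (3.08, '-'), (3.81, '+'), (5.52, '-')] {'adjw': (-2.449, 23), 'lockw': (-2.258, 1)}
0.8 [[None, (0.508, 7.4, 32)], [(3.896, -4.4, 43), (3.376, 2.1, 43)]] [(1.13, '+'), (3.04, '-'), (3.66, '+'), (4.71, '-')] {'lockg': (1.379, 18, -0.0096, 0.0264)}
1.6 [[None, (0.927, 7.6, 42)], [(3.384, -4.3, 43), (3.322, 0.9, 20)]] [(1.05, '+'), (1.89, '-'), (2.09, '+'), (3.02, '-'), (3.53, '+'), (3.74, '-')] {'adjg': (0.345, 95, -0.0064, 0.0248), 'adjw': (0.621, 81), 'lockg': (1.379, 26, -0.0097, 0.0263), 'lockw': (0.233, 83)}
 t 23.88 F [-0.6  0.6 -1.5] M [-0.13  0.66 -0.02] tcp [ 0.4525 -0.0848  0.1359] q [ 1.32  0.4  -1.29  2.4   1.2   0.25  1.86] op 0.152 gf 107.2
```

```bash
cat > s2.py <<'E'
from g import *
import sys
a_in,a_to=float(sys.argv[1]),float(sys.argv[2])
def spin(a):
    q=robot.sense()["joint_pos"]; x=Ro.from_euler("xyz",robot.sense()["tcp_rot"]).as_matrix()[:,0]
    c=(np.arctan2(x@np.cross(up_adj,n_adj),x@up_adj)+np.pi/2)%np.pi-np.pi/2
    d=(a-c+np.pi/2)%np.pi-np.pi/2; q[6]-=d; robot.move_joints(q)
q=robot.sense()["joint_pos"]; q[6]=float(sys.argv[3]) if len(sys.argv)>3 else q[6]-1.6; robot.move_joints(q)
spin(a_in); print(*tipinfo(CA,n_adj,up_adj))
p,o=pose(CA,n_adj,up_adj,a_in,-.0068)
print("contact",robot.move_straight(p,vel=.04,attitude=o,contact_N=12)); print(*tipinfo(CA,n_adj,up_adj))
turn(CA,n_adj,up_adj,a_to,.1); print(*tipinfo(CA,n_adj,up_adj))
p,o=pose(CA,n_adj,up_adj,a_to,.0125)
robot.move_straight(p,vel=.04,attitude=o)
V=[]
q=robot.sense()["joint_pos"]
for d in (0,1.6):
    k=q.copy(); k[6]+=d; robot.move_joints(k); W=robot.grab_frame("wrist"); V.append(W)
    print(d,slot_line(W,CA,n_adj,up_adj,.3+np.pi),edges(W,CA,n_adj,up_adj),angs(W))
pickle.dump(V,open("V6.pkl","wb")); st()
E
python3 s2.py .31 .57
```

```text
tip right/up/h mm [ 0.5 -0.  12.5] tiltdeg 0.0 a 0.313 t 25.6
contact False
tip right/up/h mm [-0.2  0.1 -6.8] tiltdeg 0.0 a 0.311 t 26.2
0.311 M-0.04 F[-0. -1. -2.] | 0.409 M0.07 F[ 0.  1. -2.] | 0.505 M0.01 F[ 0.  1. -2.] | 0.567 M0.10 F[ 1.  0. -2.] | t 27.0
tip right/up/h mm [-0.5  0.4 -6.5] tiltdeg 0.1 a 0.567 t 27.0
0 [(3.472, -3.0, 43), (3.442, 4.5, 43)] [(1.94, '+'), (3.15, '-'), (3.88, '+'), (5.6, '-')] {'adjw': (-2.362, 17), 'lockw': (-0.429, 37)}
1.6 [(3.467, -3.6, 43), (3.606, 2.1, 20)] [(1.13, '+'), (3.12, '-'), (3.64, '+'), (3.81, '-')] {'adjg': (0.343, 95, -0.0064, 0.0249), 'adjw': (0.681, 78), 'lockg': (1.372, 21, -0.0098, 0.0259), 'lockw': (0.451, 98)}
 t 29.37 F [-0.5 -0.5 -0.8] M [-0.1   0.64  0.03] tcp [ 0.4523 -0.0847  0.1358] q [ 1.33  0.4  -1.29  2.4   1.21  0.26  1.76] op 0.155 gf 107.4
```

```bash
python3 - <<'E'
from g import *
W1,W2=pickle.load(open("W.pkl","rb")); V5=pickle.load(open("V5.pkl","rb"))
for W in (W1,W2,V5[1.6]): print([slot_line(W,CL,uz,ux,g) for g in (.1+np.pi,.1)],edges(W,CL,uz,ux))
E
cat > s3.py <<'E'
from g import *
q=robot.sense()["joint_pos"]; q[6]-=1.6-.567+.39; robot.move_joints(q); print(*tipinfo(CA,n_adj,up_adj))
p,o=pose(CA,n_adj,up_adj,.39,-.0068)
print("contact",robot.move_straight(p,vel=.04,attitude=o,contact_N=12)); print(*tipinfo(CA,n_adj,up_adj))
turn(CA,n_adj,up_adj,.594,.1); print(*tipinfo(CA,n_adj,up_adj))
p,o=pose(CA,n_adj,up_adj,.594,.0125)
robot.move_straight(p,vel=.05,attitude=o)
robot.move_joints([1.03,.11,-.87,2.35,-.15,.31,1.9]); print(*tipinfo(CA,n_adj,up_adj)); st()
E
sed -i 's/-=1.6-.567+.39/-=1.6+.39-.567/' s3.py
python3 s3.py
```

```text
[[(3.31, -2.6, 43), (3.28, 4.8, 43)], [(-0.578, -8.3, 37), (1.024, 8.0, 30)]] [(0.88, '+'), (3.0, '-'), (3.72, '+'), (5.65, '-')]
[[None, None], [(-0.138, 1.4, 43), (0.838, 8.2, 33)]] [(0.18, '-'), (0.88, '+'), (5.64, '-'), (6.14, '+')]
[[(3.384, -3.1, 43), (3.202, -0.5, 43)], [(-0.281, -1.6, 41), (0.95, 8.1, 32)]] [(0.87, '+'), (2.95, '-'), (3.2, '+'), (5.64, '-'), (6.07, '+'), (6.14, '-')]
tip right/up/h mm [ 0.3 -0.1 12.5] tiltdeg 0.0 a 0.393 t 30.6
contact False
tip right/up/h mm [-0.2  0.  -6.8] tiltdeg 0.0 a 0.39 t 31.3
0.390 M0.03 F[ 1.  0. -1.] | 0.487 M0.02 F[-0.  1. -1.] | 0.583 M0.03 F[-0.  1. -3.] | 0.593 M0.06 F[ 1.  1. -1.] | t 32.0
tip right/up/h mm [-0.5  0.4 -6.5] tiltdeg 0.1 a 0.593 t 32.0
tip right/up/h mm [-0.8 -2.6 49.5] tiltdeg 5.2 a 0.116 t 34.1
 t 34.12 F [-0.4 -0.  -1.4] M [-0.02  0.6   0.03] tcp [ 0.4373 -0.0856  0.1696] q [ 1.03  0.11 -0.87  2.35 -0.15  0.31  1.9 ] op 0.149 gf 107.3
```

```bash
cat > s4.py <<'E'
from g import *
W=robot.grab_frame("wrist"); pickle.dump(W,open("W7.pkl","wb"))
C=CL+.0005*uy; a=.2
p,o=pose(C,uz,ux,a,.02); q=robot.inverse_kinematics(p,o); print(q.round(2))
robot.move_straight(p,vel=.1,attitude=o); s=st(); print(*tipinfo(C,uz,ux))
if s["joint_pos"][6]>1.7:
    W=robot.grab_frame("wrist"); pickle.dump(W,open("W8.pkl","wb")); print([slot_line(W,CL,uz,ux,g) for g in (.15+np.pi,.15)],edges(W,CL,uz,ux))
    p,o=pose(C,uz,ux,a,-.0068)
    print("contact",robot.move_straight(p,vel=.04,attitude=o,contact_N=12)); print(*tipinfo(C,uz,ux)); st()
E
python3 s4.py
```

```text
[ 0.45  0.43 -0.54  1.81  0.26  0.98  1.31]
 t 35.73 F [-0.9 -0.2 -1.7] M [0.03 0.02 0.05] tcp [ 0.5747 -0.068   0.1816] q [ 0.5   0.44 -0.6   1.81  0.3   0.98  1.28] op 0.152 gf 107.3
tip right/up/h mm [ 0.2 -0.8 19.8] tiltdeg 0.0 a 0.2 t 35.7
```

```bash
cat > s5.py <<'E'
from g import *
C=CL+.0005*uy; a=.2
W=robot.grab_frame("wrist"); pickle.dump(W,open("W8.pkl","wb")); print([slot_line(W,CL,uz,ux,g) for g in (.15+np.pi,.15)],edges(W,CL,uz,ux))
p,o=pose(C,uz,ux,a,-.0068)
c=robot.move_straight(p,vel=.04,attitude=o,contact_N=12); print("contact",c,*tipinfo(C,uz,ux)); st()
if not c: turn(C,uz,ux,1.6,.2,stop=.8); turn(C,uz,ux,1.9,.05,stop=.8); st(); print(*tipinfo(C,uz,ux))
E
python3 s5.py
```

```text
[[(3.271, -3.1, 43), (3.281, 4.3, 43)], [None, None]] [(1.42, '+'), (3.0, '-'), (3.71, '+'), (5.37, '-')]
contact False tip right/up/h mm [-0.1  0.2 -6.8] tiltdeg 0.0 a 0.2 t 36.6
 t 36.59 F [ 0.9  0.1 -1.4] M [ 0.04 -0.03  0.  ] tcp [ 0.5756 -0.0676  0.155 ] q [ 0.49  0.47 -0.59  1.83  0.32  0.93  1.26] op 0.15 gf 107.8
0.200 M0.00 F[ 1.  0. -1.] | 0.396 M0.01 F[ 0.  1. -3.] | 0.591 M0.01 F[-0. -1. -1.] | 0.786 M0.04 F[-1.  1. -1.] | 0.980 M-0.00 F[-1. -0. -2.] | 1.174 M0.03 F[ 0.  0. -2.] | 1.368 M0.05 F[-0.  0. -2.] | 1.562 M0.08 F[ 0. -0. -2.] | 1.597 M0.10 F[ 0.  1. -2.] | t 39.0
1.597 M0.10 F[ 0.  1. -2.] | 1.644 M0.19 F[-0.  1. -3.] | 1.691 M0.41 F[-1.  0. -2.] | 1.738 M0.78 F[-0. -1. -2.] | 1.784 M1.08 F[ 0.  0. -3.] | t 40.0
 t 40.0 F [ 0.   0.2 -2.8] M [0.14 0.11 1.08] tcp [ 0.5756 -0.0669  0.1552] q [ 0.49  0.47 -0.59  1.83  0.32  0.93 -0.33] op 0.15 gf 107.9
tip right/up/h mm [-0.8  0.3 -6.6] tiltdeg 0.0 a -1.357 t 40.0
```

```bash
cat > s6.py <<'E'
from g import *
C=CL+.0005*uy
q=robot.sense()["joint_pos"]; q[6]+=.19; robot.move_joints(q)
p=robot.sense()["tcp_pos"]; robot.move_straight(p+[0,0,.055],vel=.12)
W=robot.grab_frame("wrist"); pickle.dump(W,open("W9.pkl","wb"))
print("lock",[slot_line(W,CL,uz,ux,g) for g in (1.4,1.4+np.pi)],edges(W,CL,uz,ux)); print("adj",[slot_line(W,CA,n_adj,up_adj,g) for g in (.34,.34+np.pi)],edges(W,CA,n_adj,up_adj)); print(angs(W))
o=[np.pi,0,np.radians(161.5)]
robot.move_straight([.5341,-.3743,.205],vel=.2,attitude=o); s=st("over")
R=Ro.from_euler("xyz",s["tcp_rot"]).as_matrix(); print(R[:,0].round(3))
W=robot.grab_frame("wrist"); pickle.dump(W,open("W10.pkl","wb"))
E
python3 s6.py
```

```text
lock [[None, (2.24, 7.3, 30)], [(4.546, -2.5, 43), (4.544, 4.7, 43)]] [(0.53, '-'), (2.16, '+'), (4.31, '-'), (5.01, '+')]
adj [[(0.269, -7.9, 43), (0.48, -1.8, 43)], [(2.874, 1.0, 43), (3.53, 4.3, 43)]] [(0.19, '+'), (0.72, '-'), (1.29, '+'), (3.45, '-'), (3.93, '+'), (5.78, '-')]
{'adjg': (0.328, 47, -0.0064, 0.025), 'adjw': (0.981, 94), 'lockr': (-0.006, 39, -0.0096, 0.0275), 'lockw': (1.7, 157)}
over t 42.66 F [-0.2 -0.1 -1.5] M [-0.01 -0.02 -0.04] tcp [ 0.5343 -0.3733  0.205 ] q [ 1.08  0.59 -0.79  1.6   0.44  1.14  1.43] op 0.152 gf 107.5
[-0.949  0.316  0.   ]
```

```bash
cat > s7.py <<'E'
from g import *
robot.move_straight([.5342,-.3743,.12],vel=.15)
c=robot.move_straight([.5342,-.3743,.0735],vel=.06,contact_N=8); s=st(f"down {c}")
if s["tcp_pos"][2]<.08:
    robot.grip(1.0); st("open"); robot.move_straight([.5342,-.3743,.16],vel=.2); st("up")
    W=robot.grab_frame("wrist"); pickle.dump(W,open("W11.pkl","wb")); P=fish_points(W); H,S,V=hsv(W["image"])
    m=((H<8)|(H>172))&(S>150)&(P[...,1]<-.3)&(P[...,1]>-.43)&(P[...,0]>.45)&(P[...,0]<.59)&(P[...,2]<.15)
    Q=P[m]; t=Q[Q[:,2]>Q[:,2].max()-.004]; print(len(Q),Q.min(0),Q.max(0),cv2.minAreaRect(t[:,:2].astype(np.float32)))
E
python3 s7.py
```

```text
down True t 44.12 F [-0.3  0.4  4.3] M [-0.03  0.07  0.02] tcp [ 0.5335 -0.3741  0.0753] q [ 1.03  0.72 -0.71  1.7   0.56  0.94  1.34] op 0.15 gf 108.2
open t 44.83 F [-0.7  0.7 -0.9] M [ 0.02  0.02 -0.03] tcp [ 0.5325 -0.3738  0.0746] q [ 1.03  0.72 -0.71  1.7   0.56  0.94  1.34] op 0.999 gf 0.0
up t 45.4 F [-0.1  0.1 -0.4] M [ 0.01  0.   -0.08] tcp [ 0.5335 -0.3743  0.1593] q [ 1.06  0.63 -0.76  1.64  0.48  1.07  1.4 ] op 0.998 gf 0.0
1708 [ 0.51058764 -0.38648731  0.06013384] [ 0.55489433 -0.36183509  0.10621795] ((0.5329393744468689, -0.37429890036582947), (0.0135661531239748, 0.04354545846581459), 70.92638397216797)
```

```bash
python3 - <<'E'
from g import *
W=pickle.load(open("W7.pkl","rb")); print([slot_line(W,CA,n_adj,up_adj,g) for g in (.34,.34+np.pi)],edges(W,CA,n_adj,up_adj),angs(W))
W=robot.grab_frame("wrist"); f=robot.grab_frame("side")
save("end",np.hstack([look(W,(.534,-.374,.06),500,(400,400))["image"],cv2.resize(f["image"][165:275,230:340],(400,400),interpolation=cv2.INTER_CUBIC)]))
E
```

```text
[[None, (1.359, 7.8, 21)], [(3.512, -3.7, 43), (3.527, 4.1, 43)]] [(1.17, '+'), (3.12, '-'), (3.91, '+'), (5.43, '-')] {'adjw': (-3.039, 12)}
```

View pics/end.png

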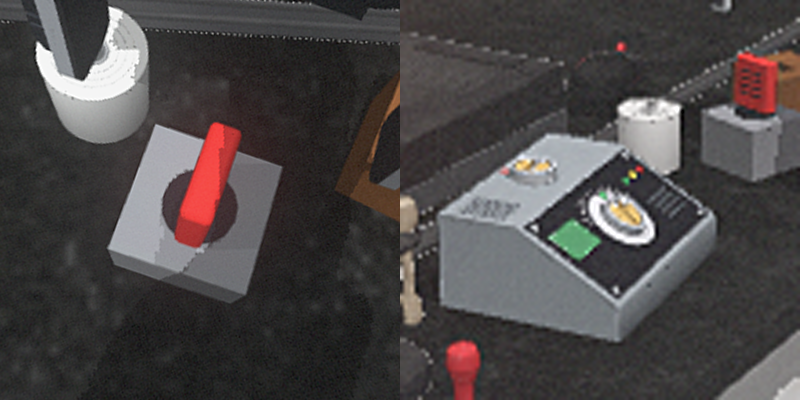

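The key is seated upright in its stand with its flange on top, the gripper is clear, and the till roll is undisturbed. Handing in.

```bash
python3 -c "
from plant import robot
print(robot.close_job())"
```

```text
the job is handed in; nothing more can be done
None
```

I finished and handed in the job at about 45.5 s of the 61 s limit. The adjuster reads 0.345–0.378 rad against the green marker at about 0.343. The lock screw is at its stop (about 1.40 rad), and the key is back upright and fully down in its stand, released. I saw no contact with the other items.

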